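Battery swap: rebuild the data logger in its clamshell case

TASK

Rebuild the data logger: open the grey hinged case and stack its parts squarely and centred in it, long sides running from front to hinge - the green circuit board on the floor first, then the aluminium shield on the board, then the fresh white battery on the shield - and close the lid fully. The old black battery goes flat in the red discard tray; leave the little steel screw cup standing where it is.

Things in the scene. Friction and masses are not known exactly. Their poses are not given: they have to be found in the camera images.
- case: Fixed mid-grey clamshell case, 115 (x) x 130 (y) mm, 50 high without lid; walls and floor 5 mm thick (inside 105 x 120, 45 deep). Origin: centre of underside, z up, x from front to hinge (away from the robot). White 90 x 50 mm outline on the floor, centred, long side along x, shows where the stack goes. Hinge line along y at x = +57.5, z = 50.5 mm.
- lid (a joint): Lid angle, rad: 0 closed, 1.9 its stop, wide open, leaning back beyond the hinge. Starts closed or ajar (up to 0.3). Stiff hinge: stays at any angle, moves with 1 to 3 N at the handle. The lid is a grey plate 115 x 130 x 8 mm lying on the rim.
- lid_grip (a point): Centre of the lid's orange handle: barrel 16 mm in diameter, 28 long, parallel to the hinge, on a thin post, 27 mm above the lid's outer face, 97 mm from the hinge along the lid (and 35 mm above the hinge line when closed). Pinched by its flat ends (along the case's y) by fingers pointing down, it turns between the pads as the lid swings, closed to wide open. Axes: the lid's.
- board: Loose green circuit board, 84 x 44 mm, 10 thick in all: bare board 4 mm; brass corner posts and two black connectors (26 mm long, flush with the middle of the long edges) reach the full 10, so the next part lies flat on it. 60 g nominal. Origin: centre of underside; x along its length, z up.
- shield: Loose aluminium shield, a flat silver block with rows of small dark holes, 78 x 42 x 10 mm, 70 g nominal. Origin: centre of its underside; x along its length, z up.
- battery: Loose fresh battery pack, white with a green band, 70 x 40 x 18 mm, 110 g nominal. Origin: centre of its underside; x along its length, z up.
- old_battery: Loose old battery pack, black with a red band, 70 x 40 x 18 mm, 110 g nominal. Origin: centre of its underside; x along its length, z up. For the red tray, not for the case.
- tray: Red open discard tray, fixed to the bench: 120 x 120 mm, 25 mm high, walls and floor 4 mm thick. Origin: centre of its underside; z up, sides along x and y.
- cup: Small steel screw cup standing on the bench in the middle of the work area, 36 mm across, 20 mm high; loose, 80 g. Origin: centre of its underside. It must stay standing where it is.
Things that resemble listed ones, but are neither listed nor needed, are in the scene too. What is shaped like the battery but blue or orange is not meant.

How it is judged:
By the outcome, as a careful person would: the job done as asked, in the order asked, and still so for the second after the job is handed in, with the robot touching nothing.
It also fails if it takes over 141 s, if anything falls off the work surface, if the arm or the gripper's body presses on something with over 40 N, if the wrist force passes 120 N, or if a joint passes its speed limit or range.

ROBOT

A 6-joint arm with a two-finger parallel gripper is mounted at the origin on the work surface. World frame = base frame: x ahead of the robot, y to its left, z up, the work surface at z = 0. Lengths are in m, angles in rad, forces in N, time in s.
With the tool pointing down it reaches from about 0.35 to 0.975 m from the base axis. Payload 4.9 kg.
Tool frame: the origin (TCP) lies at the very end of the fingers, on their centre line; the grasp point (between the pads) lies manip.grip_point_offset behind it (manip.grip_point_offset is the distance from the TCP to the grasp point, in m); z points along the fingers, y is the line along which they close (so a half turn about z gives the same grasp; the last joint's range is limited). The gripper opens to 85 mm and grips with 20 to 120 N. Pads are 22 mm wide; open, the fingers measure 114 mm over their backs; the gripper's body (76 mm by 85 mm) begins 54 mm behind the grasp point. The pads swing forward as they close: fully open they stand 13 mm farther back than shut.
Start: joints at [-1.266, 0.053, 1.613, -0, 1.476, -0.119], TCP at [0.257, -0.57, 0.231] pointing down, gripper open.
Joint ranges: [-3.01, 3.01], [-1.01, 2.22], [0.06, 2.58], [-1.02, 4.17], [0.09, 2.62], [-3.14, 3.14]. Speed limits (rad/s): [2.57, 2.57, 3.14, 3.14, 3.14, 3.14].

INTERFACE

Orientations are given as a unit quaternion [w, x, y, z].
In Python, from plant import manip gives the robot as it stands.
- The arm moves only by the shell command python3 -m crank 'ROWS' [OPENING]. ROWS is JSON, a list of rows, each an object of numbers: "x", "y", "z": the shift along the tool's x, y, z in cm; "turn": the turn about the tool's z in rad. In form: [{"x": .., "y": .., "z": .., "turn": ..}, ...]. A call has 1 to 5 rows; each row shifts and turns the commanded pose from where the row before left it, along the tool's axes as they then stand; what a row does not reach is not made up. A row lasts 1/10 s, in which the tool goes at most 50 mm and 8.59 degrees, less where a joint would pass 70% of its speed; a pose out of reach is approached as far as the arm can. A call with a gripper value outside its range is refused whole. OPENING is the opening in per cent of the stroke, from 0 (shut) to 100 (fully open), set as the call begins (- or left out, the last holds). The fingers move at their own pace and stop on an object; the grip force is fixed at half the most. Time passes only in rows, so rows that do not move let the fingers close. It gives the time, the measured TCP pose, the force, the opening and the grip force at its end, in the units of the state.
- manip.state(): the state, without advancing time (a new reading comes with each control period).
- manip.grab_frame(name): name is "side" or "top" or "wrist"; returns (picture, depth): 480x640x3 uint8, red, green, blue; 480x640 float32, m along the optical axis (not along the pixel's ray), 0 where there is no reading.
- manip.camera_model(name): a dict with "mtx" (3x3 intrinsics, pixels), "k1" (the pictures are not rectified: a ray, as slopes to the right and down, at radius r is drawn at 1 + k1 r^2 times it, then the intrinsics apply), "world_to_cam" (4x4, takes a point from world to camera coordinates). Camera axes: x right, y down, z forward; pixel columns grow to the right and rows downward; lengths in m; the calibration is good to about 2 mm. A picture is of the moment at which its call begins: read the wrist's pose just before it. camera_model takes no time and is no camera call; for the wrist camera it gives the pose at the moment of the call.
- manip.job_done(): hands the job in; it is judged then, once.
The state is a dict: "time": time; "joint_pos": joint angles; "joint_vel": joint speeds; "joint_efforts": joint torques, N m; "tool_pos": TCP position; "tool_rot": TCP orientation; "contact_force": force on the tool from outside, world axes, zero at the start; "ft_torque": the same for the moment, N m; "gripper_width": opening from 0.0 (shut) to 1.0 (fully open); "grasp_force": force on a finger pad.
Only numpy, scipy, OpenCV 4.12 (cv2) and the standard library are available. Lean on these libraries where they do the work, as an engineer would, in place of code of your own. Each camera call takes 0.05 s, during which the arm holds its last target. There are 200 camera calls.

## Working session

There is one attempt and no reset: what is moved stays moved. The work goes in short steps, Python scripts to look and compute and a shell command to move; the robot and the scene stay as the last step left them, time stands still between calls to the robot, and variables do not carry over. Pictures are saved under pics/ and viewed, at most 14 in all, crops included, and the job is handed in when it is done.

```bash
ls; mkdir -p pics
cat > h.py <<'E'
import numpy as np, cv2
from plant import manip
def snap(n,f=None):
    m=manip.camera_model(n); p,d=manip.grab_frame(n)
    if f: cv2.imwrite(f'pics/{f}.png',p[:,:,::-1]); np.savez(f'pics/{f}.npz',p=p,d=d,K=m['mtx'],k1=m['k1'],T=m['world_to_cam'])
    return p,d,m
def load(f):
    z=np.load(f'pics/{f}.npz'); return z['p'],z['d'],dict(mtx=z['K'],k1=float(z['k1']),world_to_cam=z['T'])
def rays(uv,m):
    uv=np.asarray(uv,float).reshape(-1,1,2)
    s=cv2.undistortPoints(uv,np.array(m['mtx'],float),np.array([m['k1'],0,0,0.]))[:,0]
    T=np.array(m['world_to_cam']); R=T[:3,:3]; c=-R.T@T[:3,3]
    return c,np.c_[s,np.ones(len(s))]@R
def plane(uv,z,m):
    c,r=rays(uv,m); return c+r*((z-c[2])/r[:,2])[:,None]
def cloud(d,m):
    v,u=np.mgrid[:480,:640]; c,r=rays(np.c_[u.ravel(),v.ravel()],m)
    return (c+r*d.reshape(-1,1)).reshape(480,640,3)
E
python3 - <<'E'
from h import *
print(manip.state(), manip.grip_point_offset)
for n in('top','side'):
    p,d,m=snap(n,n+'0'); print(n,m)
E
```

```text
pics
{'time': 0.0, 'joint_pos': array([-1.26600950e+00,  5.33632881e-02,  1.61430100e+00,  1.74278237e-05,
        1.47600754e+00, -1.18978803e-01]), 'joint_vel': array([ 0.00071961, -0.00013612,  0.00072562, -0.00028268,  0.00091201,
       -0.00115775]), 'joint_efforts': array([ 7.21324377e-04, -3.93685341e+01, -3.70173061e+01, -1.44843816e-04,
        6.96506948e-03, -1.05076012e-06]), 'tool_pos': array([ 0.25682466, -0.56910628,  0.23005486]), 'tool_rot': array([-1.03590531e-03,  9.77636337e-01,  2.10300050e-01, -8.78061035e-05]), 'contact_force': array([ 0.72853924, -0.55143652,  0.0886389 ]), 'ft_torque': array([-0.03039946,  0.00650676, -0.03794171]), 'grasp_force': 0.0, 'gripper_width': 0.9973579146204475} 0.0187
top {'mtx': array([[589.04241622,   0.        , 308.96108793],
       [  0.        , 589.04241622, 241.59650117],
       [  0.        ,   0.        ,   1.        ]]), 'k1': 0.06567021359798783, 'world_to_cam': array([[-0.02791395, -0.99939141, -0.02091948,  0.057497  ],
       [-0.99457666,  0.02986486, -0.09962607,  0.52858049],
       [ 0.1001902 ,  0.01802507, -0.99480502,  1.42953651],
       [ 0.        ,  0.        ,  0.        ,  1.        ]])}
side {'mtx': array([[484.20651848,   0.        , 315.3237114 ],
       [  0.        , 484.20651848, 243.39821148],
       [  0.        ,   0.        ,   1.        ]]), 'k1': 0.029058004084311303, 'world_to_cam': array([[-0.99677764, -0.07777545,  0.01962925,  0.53400992],
       [-0.06325591,  0.61166898, -0.78858084,  0.10280316],
       [ 0.04932563, -0.78728142, -0.61461772,  1.08728739],
       [ 0.        ,  0.        ,  0.        ,  1.        ]])}
```

View pics/top0.png

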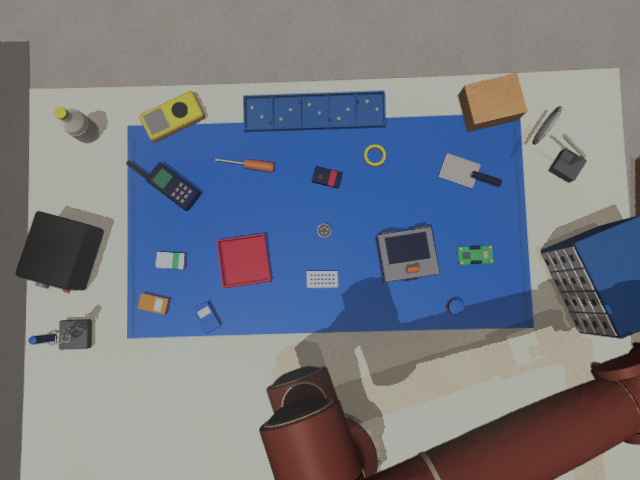

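View pics/side0.png

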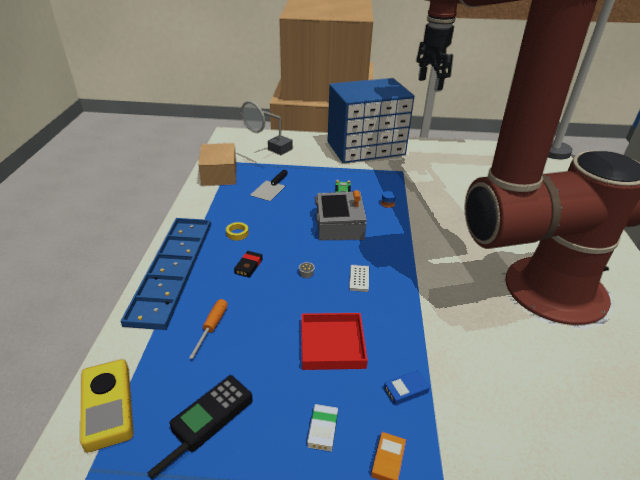

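Top view: case (408,253), handle (413,269). For the board, the green part is (476,255). For the shield, the block with holes is (322,279); the handled plate (460,170) only looks like it. For the fresh battery, white/green is (171,261); blue (206,316) and orange (153,303) are decoys. The old battery is black/red at (327,177); the black phone (175,187) is not. The cup is at (324,230) with a blue cap (455,306) as lookalike, and the tray is at (245,260).

```bash
cat > m.py <<'E'
from h import *
p,d,m=load('top0'); ps,ds,ms=load('side0')
hsv=cv2.cvtColor(p,cv2.COLOR_RGB2HSV); X=cloud(d,m)
blue=(hsv[...,0]>100)&(hsv[...,0]<125)&(hsv[...,1]>150)
boxes=dict(board=(450,235,505,275,.010),shield=(298,262,346,296,.010),battery=(148,242,194,280,.018),old=(305,158,349,196,.018),tray=(205,222,285,300,.025),cup=(310,216,338,244,.02),case=(365,215,450,292,.058))
for k,(a,b,c,e,z) in boxes.items():
    mk=(~blue[b:e,a:c]).astype(np.uint8)
    n,l,st,ce=cv2.connectedComponentsWithStats(mk); i=1+np.argmax(st[1:,4])
    mk=(l==i).astype(np.uint8)
    cn=max(cv2.findContours(mk,0,2)[0],key=cv2.contourArea).reshape(-1,2)+[a,b]
    P=plane(cn,z,m)[:,:2].astype(np.float32)
    (cx,cy),(w,h),ang=cv2.minAreaRect(P*1000)
    zz=X[b:e,a:c,2][mk>0]
    print(k,'c',round(cx,1),round(cy,1),'size',round(w),round(h),'ang',round(ang,1),'depth z med/max',np.median(zz).round(4),np.percentile(zz,97).round(4))
# handle & orange
o=(hsv[...,0]<18)&(hsv[...,1]>150)&(hsv[...,2]>120); o[:, :395]=0;o[:,430:]=0;o[:255]=0;o[285:]=0
v,u=np.nonzero(o); print('handle px',u.mean(),v.mean(),'xyz',np.median(X[o],0))
for q in [(395,235),(390,275),(430,275),(425,238),(405,247)]: print(q,X[q[1],q[0]].round(4))
crop=np.hstack([cv2.resize(p[225:300,365:510],(580,300),interpolation=2),])
r2=np.hstack([cv2.resize(p[b-5:e+5,a-5:c+5],(193,193)) for (a,b,c,e,z) in [boxes['shield'],boxes['battery'],boxes['old']]])
r2=np.hstack([r2,np.zeros((193,1,3),np.uint8)])[:, :580]
r2=cv2.copyMakeBorder(r2,0,0,0,580-r2.shape[1],0)
cv2.imwrite('pics/crop0.png',np.vstack([crop,r2])[:,:,::-1])
E
python3 m.py
```

```text
board c 487.3 -366.3 size 45 86 ang 0.9 depth z med/max 0.0041 0.0123
shield c 437.5 12.7 size 80 45 ang 88.4 depth z med/max 0.0086 0.015
battery c 494.6 388.3 size 76 43 ang 84.7 depth z med/max 0.0164 0.0232
old c 692.7 -5.2 size 71 44 ang 76.6 depth z med/max 0.0174 0.0236
tray c 488.0 204.5 size 124 127 ang 6.5 depth z med/max 0.0038 0.0262
cup c 558.6 5.3 size 37 35 ang 88.2 depth z med/max 0.0192 0.0257
case c 490.8 -191.9 size 125 138 ang 7.2 depth z med/max 0.06 0.0899
handle px 413.0810810810811 269.0810810810811 xyz [ 0.44960959 -0.19968198  0.09513678]
(395, 235) [ 0.5366 -0.1662  0.0584]
(390, 275) [ 0.4404 -0.1494  0.0651]
(430, 275) [ 0.4399 -0.2542  0.0094]
(425, 238) [ 0.5274 -0.238   0.0564]
(405, 247) [ 0.5069 -0.1889  0.0583]
```

View pics/crop0.png

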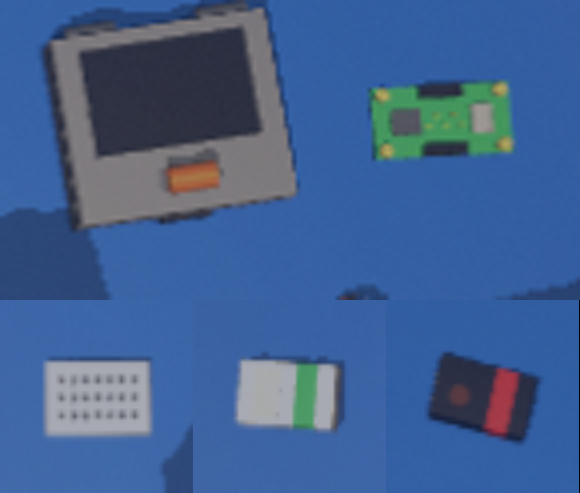

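The crops confirm the choices: green board with connectors, holed silver block, white battery with green band and black battery with red band. The lid looks slightly ajar and the case is yawed about +7°. I'll move above the handle now.

```bash
python3 -m crank '[{"turn":0.147},{"turn":0.147},{"x":2.66,"y":-3.81},{"x":2.66,"y":-3.81},{"x":2.66,"y":-3.81}]' 60 
python3 -m crank '[{"x":2.66,"y":-3.81},{"x":2.66,"y":-3.81},{"x":2.66,"y":-3.81},{"x":2.66,"y":-3.81},{"x":2.66,"y":-3.81}]' && python3 -m crank '[{"x":2.66,"y":-3.81},{}]'
python3 - <<'E'
from h import *
p,d,m=snap('wrist','w1'); s=manip.state(); print(s['tool_pos'],s['tool_rot'],m)
E
```

```text
[ 0.25687511 -0.56924319  0.23033563] [-7.96983105e-04  9.77634125e-01  2.10311383e-01 -6.89734247e-05] {'mtx': array([[345.95485022,   0.        , 323.03931772],
       [  0.        , 345.95485022, 235.07962545],
       [  0.        ,   0.        ,   1.        ]]), 'k1': -0.00990009972574706, 'world_to_cam': array([[ 0.41061207, -0.91180856, -0.00169844, -0.62421611],
       [-0.86431366, -0.38981583,  0.31781366, -0.04110053],
       [-0.29044729, -0.12903014, -0.94815167,  0.38015677],
       [ 0.        ,  0.        ,  0.        ,  1.        ]])}schema error: expected keys x, y, z, turn
schema error: expected keys x, y, z, turn
```

View pics/w1.png

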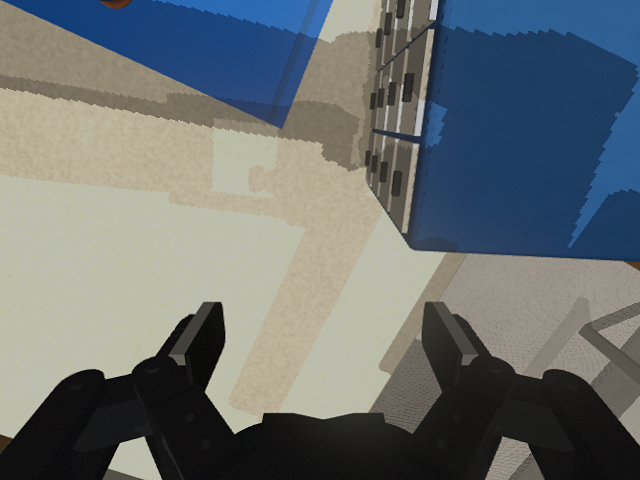

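That picture shows the empty bench corner; the moves were refused because every row needs all four keys. I'll resend them in full.

```bash
python3 -m crank '[{"x":0,"y":0,"z":0,"turn":0.147},{"x":0,"y":0,"z":0,"turn":0.147},{"x":2.66,"y":-3.81,"z":0,"turn":0},{"x":2.66,"y":-3.81,"z":0,"turn":0},{"x":2.66,"y":-3.81,"z":0,"turn":0}]' 60 &&
python3 -m crank '[{"x":2.66,"y":-3.81,"z":0,"turn":0},{"x":2.66,"y":-3.81,"z":0,"turn":0},{"x":2.66,"y":-3.81,"z":0,"turn":0},{"x":2.66,"y":-3.81,"z":0,"turn":0},{"x":2.66,"y":-3.81,"z":0,"turn":0}]' && python3 -m crank '[{"x":2.66,"y":-3.81,"z":0,"turn":0},{"x":0,"y":0,"z":0,"turn":0}]'
python3 - <<'E'
from h import *
s=manip.state();p,d,m=snap('wrist','w2');  print(s['tool_pos'],s['tool_rot'])
T=m['world_to_cam'];print(-T[:3,:3].T@T[:3,3])
E
```

```text
time: 0.65
tool_pos: [0.3216, -0.4446, 0.2307]
tool_rot: [-0.0, 0.998, 0.064, -0.0]
contact_force: [0.9, 0.7, -0.6]
gripper_width: 0.598
grasp_force: 0.0
time: 1.15
tool_pos: [0.4289, -0.238, 0.2311]
tool_rot: [0.0, 0.998, 0.065, 0.0]
contact_force: [-0.5, -0.0, -0.2]
gripper_width: 0.599
grasp_force: 0.0
time: 1.35
tool_pos: [0.4515, -0.1943, 0.231]
tool_rot: [-0.001, 0.998, 0.068, 0.0]
contact_force: [-1.4, -1.0, -0.3]
gripper_width: 0.599
grasp_force: 0.0
[ 0.45148472 -0.19434327  0.23104765] [-8.14747085e-04  9.97661371e-01  6.83450672e-02  2.78499489e-04]
[ 0.53216424 -0.18377893  0.37337058]
```

View pics/w2.png

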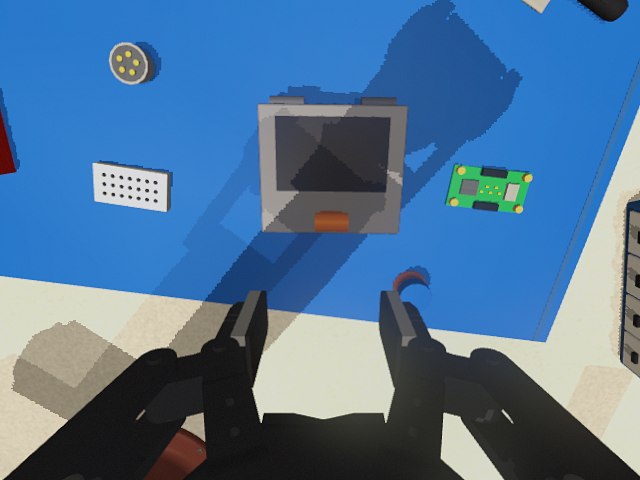

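The wrist view is clear: case (333,168), handle (332,221), shield (132,186), board (489,188), cup (128,63). I'll measure them all from it.

```bash
cat >> h.py <<'E'
def rect(mask,z,m,box):
    a,b,c,e=box; mk=np.zeros(mask.shape,np.uint8); mk[b:e,a:c]=mask[b:e,a:c]
    n,l,st,ce=cv2.connectedComponentsWithStats(mk); mk=(l==1+np.argmax(st[1:,4])).astype(np.uint8)
    cn=np.vstack(cv2.findContours(mk,0,2)[0]).reshape(-1,2)
    P=plane(cn,z,m)[:,:2]*1000
    (cx,cy),(w,h),ang=cv2.minAreaRect(P.astype(np.float32))
    if w<h: w,h,ang=h,w,ang+90
    return np.round([cx,cy,w,h,(ang+90)%180-90],1),mk
def psi():
    q=manip.state()['tool_rot']; return 2*np.arctan2(q[2],q[1])
def shift(dx,dy,ps): return np.round([100*(dx*np.cos(ps)+dy*np.sin(ps)),100*(dx*np.sin(ps)-dy*np.cos(ps))],2)
E
python3 - <<'E'
from h import *
p,d,m=load('w2'); hsv=cv2.cvtColor(p,cv2.COLOR_RGB2HSV); H,S,V=[hsv[...,i].astype(int) for i in range(3)]
X=cloud(d,m); print('psi',psi())
blue=(H>95)&(H<125)&(S>130)
print('board all',rect(~blue,.010,m,(435,150,545,225))[0],'green4',rect((H>45)&(H<90)&(S>100),.004,m,(435,150,545,225))[0])
print('shield white',rect((S<60)&(V>120),.010,m,(80,150,185,225))[0])
print('cup',rect(~blue&(V>70),.02,m,(100,35,150,90))[0])
r,mk=rect((H<18)&(S>130)&(V>70),.09,m,(300,200,365,240)); v,u=np.nonzero(mk)
Q=X[mk>0]; print('handle rect at .09',r,'cloud med',np.median(Q,0).round(4),'zmax',np.percentile(Q[:,2],95))
reg=np.zeros((480,640),bool);reg[108:205,268:398]=1
P=X[reg]; P=P[(P[:,2]>.05)&(P[:,2]<.1)]; A=np.c_[P[:,:2],np.ones(len(P))]; c,*_=np.linalg.lstsq(A,P[:,2],rcond=None)
print('plane',c,'tilt',np.hypot(*c[:2]),'dir deg',np.degrees(np.arctan2(-c[1],-c[0])))
cz=np.c_[X[...,:2].reshape(-1,2),np.ones(480*640)]@c
on=(abs(X[...,2]-cz.reshape(480,640))<.004)&(X[...,2]>.045); on[:100]=0
k=np.zeros((480,640),bool);k[95:240,250:415]=1
v,u=np.nonzero(on&k); Pp=X[on&k]
(cx,cy),(w,h),a=cv2.minAreaRect((Pp[:,:2]*1000).astype(np.float32)); print('lid',cx,cy,w,h,a)
E
```

```text
psi 0.1348181044528176
board all [ 486.5 -366.9   85.3   44.2  -88.3] green4 [ 485.9 -369.1   84.8   44.2  -88.5]
shield white [436.9  10.8  77.9  42.4  88.8]
cup [557.2   2.8  36.2  35.8  -9.1]
handle rect at .09 [ 452.  -201.3   27.5   16.8  -82.2] cloud med [ 0.4531 -0.2008  0.096 ] zmax 0.097944049824769
plane [-0.04081027 -0.00466286  0.07999307] tilt 0.0410757863386858 dir deg 6.5181776917153575
lid 490.2176208496094 -196.60641479492188 119.33666229248047 129.87753295898438 7.358194828033447
```

```bash
python3 -m crank '[{"x":0,"y":0.6,"z":4.0,"turn":0},{"x":0,"y":0,"z":4.0,"turn":0},{"x":0,"y":0,"z":4.0,"turn":0},{"x":0,"y":0,"z":4.1,"turn":0},{"x":0,"y":0,"z":0,"turn":0}]' 60 &&
python3 -m crank '[{"x":0,"y":0,"z":0,"turn":0},{"x":0,"y":0,"z":0,"turn":0},{"x":0,"y":0,"z":0,"turn":0},{"x":0,"y":0,"z":0,"turn":0},{"x":0,"y":0,"z":0,"turn":0}]' 15
```

```text
time: 1.9
tool_pos: [0.4456, -0.2028, 0.0637]
tool_rot: [-0.004, 0.998, 0.064, -0.006]
contact_force: [-0.4, 0.3, -1.2]
gripper_width: 0.601
grasp_force: 0.0
time: 2.4
tool_pos: [0.4496, -0.2013, 0.071]
tool_rot: [-0.004, 0.998, 0.065, -0.001]
contact_force: [-5.3, 12.7, -0.7]
gripper_width: 0.313
grasp_force: 59.1
```

Run:
```python
import numpy as np
f=np.linspace(.391,.346+1.82,13); x=-10.31*np.cos(f); z=10.31*np.sin(f)
print(np.c_[np.diff(x),-np.diff(z)].round(2).tolist())
```

```text
[[0.68, -1.36], [0.88, -1.25], [1.05, -1.1], [1.2, -0.94], [1.33, -0.75], [1.42, -0.55], [1.49, -0.33], [1.52, -0.11], [1.52, 0.12], [1.49, 0.34], [1.42, 0.56], [1.32, 0.76]]
```

```bash
python3 -m crank '[{"x":0.34,"y":0,"z":-0.68,"turn":0},{"x":0.34,"y":0,"z":-0.68,"turn":0},{"x":0.88,"y":0,"z":-1.25,"turn":0},{"x":1.05,"y":0,"z":-1.1,"turn":0},{"x":0,"y":0,"z":0,"turn":0}]' && python3 -m crank '[{"x":1.2,"y":0,"z":-0.94,"turn":0},{"x":1.33,"y":0,"z":-0.75,"turn":0},{"x":1.42,"y":0,"z":-0.55,"turn":0},{"x":1.49,"y":0,"z":-0.33,"turn":0},{"x":0,"y":0,"z":0,"turn":0}]'
```

```text
time: 2.9
tool_pos: [0.4765, -0.198, 0.109]
tool_rot: [-0.004, 0.998, 0.065, -0.001]
contact_force: [-4.1, 11.9, -2.1]
gripper_width: 0.312
grasp_force: 60.5
time: 3.4
tool_pos: [0.5304, -0.1912, 0.1344]
tool_rot: [-0.003, 0.998, 0.065, -0.001]
contact_force: [-3.9, 11.2, -1.7]
gripper_width: 0.307
grasp_force: 62.0
```

```bash
python3 -m crank '[{"x":1.52,"y":0,"z":-0.11,"turn":0},{"x":1.52,"y":0,"z":0.12,"turn":0},{"x":1.49,"y":0,"z":0.34,"turn":0},{"x":1.42,"y":0,"z":0.56,"turn":0},{"x":1.32,"y":0,"z":0.76,"turn":0}]' && python3 -m crank '[{"x":0,"y":0,"z":0,"turn":0},{"x":0,"y":0,"z":0,"turn":0}]'
```

```text
time: 3.9
tool_pos: [0.6036, -0.1822, 0.12]
tool_rot: [-0.003, 0.998, 0.065, 0.0]
contact_force: [-4.4, 10.9, 4.3]
gripper_width: 0.313
grasp_force: 58.8
time: 4.1
tool_pos: [0.604, -0.1821, 0.1199]
tool_rot: [-0.003, 0.998, 0.065, 0.001]
contact_force: [-1.6, 11.3, 2.8]
gripper_width: 0.307
grasp_force: 59.0
```

```bash
python3 -m crank '[{"x":0,"y":0,"z":0,"turn":0},{"x":0,"y":0,"z":0,"turn":0},{"x":0,"y":0,"z":0,"turn":0},{"x":0,"y":0,"z":-3,"turn":0},{"x":0,"y":0,"z":-4,"turn":0}]' 60 && python3 -m crank '[{"x":0,"y":0,"z":-4,"turn":0},{"x":-5,"y":0,"z":-1,"turn":0},{"x":-5,"y":0,"z":0,"turn":0},{"x":-5,"y":0,"z":0,"turn":0},{"x":0,"y":0,"z":0,"turn":0}]' && python3 -m crank '[{"x":0,"y":0,"z":0,"turn":0},{"x":0,"y":0,"z":0,"turn":0}]'
python3 - <<'E'
from h import *
s=manip.state();p,d,m=snap('wrist','w3');  print(s['tool_pos'],psi())
E
```

```text
time: 4.6
tool_pos: [0.6011, -0.1848, 0.185]
tool_rot: [-0.001, 0.998, 0.065, -0.002]
contact_force: [1.2, -0.0, 0.1]
gripper_width: 0.601
grasp_force: 0.0
time: 5.1
tool_pos: [0.4504, -0.2043, 0.2358]
tool_rot: [0.0, 0.998, 0.063, -0.001]
contact_force: [0.3, 0.5, -0.2]
gripper_width: 0.601
grasp_force: 0.0
time: 5.3
tool_pos: [0.4558, -0.2047, 0.2374]
tool_rot: [0.001, 0.998, 0.065, 0.001]
contact_force: [0.4, 0.6, -0.3]
gripper_width: 0.601
grasp_force: 0.0
[ 0.45583708 -0.20465031  0.23735828] 0.1300967850336836
```

View pics/w3.png

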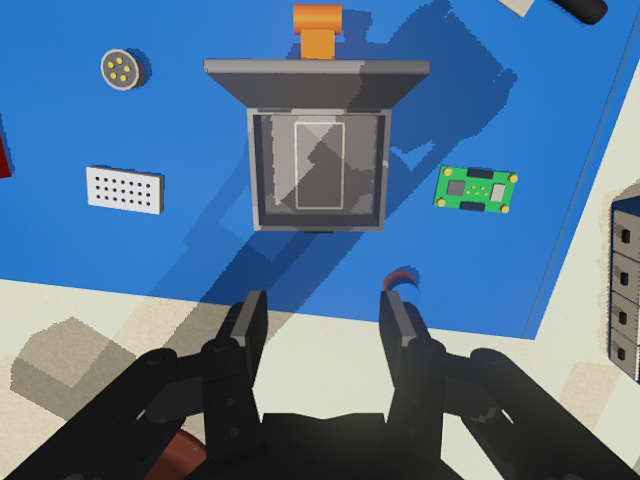

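The lid stands open with its handle at (318,25). The white outline on the floor spans (296,122) to (343,208), the board is at (476,189) and the shield at (125,189).

Run:
```python
from h import *
p,d,m=load('w3'); hsv=cv2.cvtColor(p,cv2.COLOR_RGB2HSV); H,S,V=[hsv[...,i].astype(int) for i in range(3)]
g=p.astype(int).min(2).astype(np.uint8)
th=cv2.morphologyEx(g,cv2.MORPH_TOPHAT,np.ones((7,7)))
mk=(th>25); k=np.zeros_like(mk); k[116:214,288:351]=1; mk&=k
print('outline',rect(cv2.dilate(mk.astype(np.uint8),np.ones((2,2)))>0,.005,m,(288,116,351,214))[0])
v,u=np.nonzero(mk); 
print('raw',cv2.minAreaRect((plane(np.c_[u,v],.005,m)[:,:2]*1000).astype(np.float32)))
blue=(H>95)&(H<125)&(S>130)
print('board green4',rect((H>45)&(H<90)&(S>100),.004,m,(425,150,530,225))[0],'all',rect(~blue,.010,m,(425,150,530,225))[0])
print('shield',rect((S<60)&(V>120),.010,m,(75,150,175,225))[0])
X=cloud(d,m); R=X[100:235,245:395].reshape(-1,3); R=R[abs(R[:,2]-.05)<.003]
print('rim',cv2.minAreaRect((R[:,:2]*1000).astype(np.float32)), 'floor z',np.median(X[140:190,305:335,2]))
```

```text
outline [ 488.1 -197.3   94.1   54.     7.1]
raw ((488.1961364746094, -193.25466918945312), (92.29349517822266, 60.54378128051758), 6.198019027709961)
board green4 [ 486.  -369.    84.9   44.3  -88.4] all [ 486.7 -367.    84.8   44.2  -88.7]
shield [436.9  10.8  77.7  42.4  88.9]
rim ((487.0317687988281, -197.30499267578125), (118.77368927001953, 130.59092712402344), 7.26218843460083) floor z 0.0048073544931016565
```

```bash
python3 -m crank '[{"x":0,"y":0,"z":0,"turn":-0.1465},{"x":0,"y":0,"z":0,"turn":-0.1465},{"x":0,"y":0,"z":0,"turn":-0.1465},{"x":0,"y":0,"z":0,"turn":-0.1465},{"x":0,"y":0,"z":0,"turn":-0.1465}]' 75 && python3 -m crank '[{"x":0,"y":0,"z":0,"turn":-0.1465},{"x":0,"y":0,"z":0,"turn":-0.1465},{"x":0,"y":0,"z":0,"turn":-0.1465},{"x":0,"y":0,"z":0,"turn":-0.1465},{"x":0,"y":0,"z":0,"turn":-0.1465}]' && python3 -m crank '[{"x":-4.1,"y":0.67,"z":0,"turn":0},{"x":-4.1,"y":0.67,"z":0,"turn":0},{"x":-4.1,"y":0.67,"z":0,"turn":0},{"x":-4.1,"y":0.67,"z":0,"turn":0},{"x":0,"y":0,"z":0,"turn":0}]' && python3 -m crank '[{"x":0,"y":0,"z":3,"turn":0},{"x":0,"y":0,"z":0,"turn":0},{"x":0,"y":0,"z":0,"turn":0}]'
python3 - <<'E'
from h import *
s=manip.state();p,d,m=snap('wrist','w4');  print(s['tool_pos'],psi())
hsv=cv2.cvtColor(p,cv2.COLOR_RGB2HSV); H,S,V=[hsv[...,i].astype(int) for i in range(3)]
blue=(H>95)&(H<125)&(S>130)
r,mk=rect((H>45)&(H<90)&(S>100),.004,m,(0,0,640,300)); print(r); 
v,u=np.nonzero(mk); b=(u.min()-8,v.min()-8,u.max()+9,v.max()+9); print(b,rect(~blue,.010,m,b)[0])
E
```

```text
time: 5.85
tool_pos: [0.4563, -0.2042, 0.2365]
tool_rot: [0.0, 0.907, 0.421, 0.0]
contact_force: [-0.4, -0.1, 0.0]
gripper_width: 0.748
grasp_force: 0.0
time: 6.35
tool_pos: [0.4562, -0.2042, 0.2365]
tool_rot: [-0.0, 0.696, 0.718, 0.0]
contact_force: [-0.3, 0.1, -0.0]
gripper_width: 0.755
grasp_force: 0.0
time: 6.85
tool_pos: [0.4868, -0.3716, 0.2352]
tool_rot: [-0.0, 0.7, 0.715, -0.0]
contact_force: [-0.5, -0.1, -1.2]
gripper_width: 0.749
grasp_force: 0.0
time: 7.15
tool_pos: [0.4859, -0.3664, 0.2054]
tool_rot: [-0.001, 0.698, 0.716, 0.0]
contact_force: [-0.3, -0.4, 0.1]
gripper_width: 0.747
grasp_force: 0.0
[ 0.48590838 -0.36642626  0.20540057] 1.5959380537697774
[ 485.8 -369.2   83.6   43.3  -88.6]
(np.int64(294), np.int64(157), np.int64(354), np.int64(254)) [ 486.  -368.2   83.4   43.5  -88.3]
```

```bash
python3 -m crank '[{"x":-0.22,"y":0,"z":4.6,"turn":0},{"x":0,"y":0,"z":4.6,"turn":0},{"x":0,"y":0,"z":4.6,"turn":0},{"x":0,"y":0,"z":3.2,"turn":0},{"x":0,"y":0,"z":1.5,"turn":0}]' 75 && python3 -m crank '[{"x":0,"y":0,"z":1.0,"turn":0},{"x":0,"y":0,"z":0.7,"turn":0},{"x":0,"y":0,"z":0,"turn":0},{"x":0,"y":0,"z":0,"turn":0}]' && python3 -m crank '[{"x":0,"y":0,"z":0,"turn":0},{"x":0,"y":0,"z":0,"turn":0},{"x":0,"y":0,"z":0,"turn":0},{"x":0,"y":0,"z":0,"turn":0},{"x":0,"y":0,"z":0,"turn":0}]' 10
```

```text
time: 7.7
tool_pos: [0.4849, -0.3681, 0.0189]
tool_rot: [-0.002, 0.698, 0.716, 0.0]
contact_force: [0.3, 0.3, -0.6]
gripper_width: 0.752
grasp_force: 0.0
time: 8.1
tool_pos: [0.4868, -0.3706, 0.006]
tool_rot: [0.001, 0.699, 0.716, -0.0]
contact_force: [-0.6, 0.7, 0.1]
gripper_width: 0.749
grasp_force: 0.0
time: 8.6
tool_pos: [0.4866, -0.3705, 0.0063]
tool_rot: [0.001, 0.699, 0.716, -0.0]
contact_force: [-1.7, 1.5, 5.7]
gripper_width: 0.476
grasp_force: 59.8
```

```bash
python3 -m crank '[{"x":0,"y":0,"z":-2,"turn":0},{"x":0,"y":0,"z":-4,"turn":0},{"x":0,"y":0,"z":-4,"turn":0},{"x":0,"y":0,"z":-3,"turn":0.147},{"x":0,"y":0,"z":0,"turn":0.147}]' && python3 -m crank '[{"x":0,"y":0,"z":0,"turn":0.147},{"x":0,"y":0,"z":0,"turn":0.147},{"x":0,"y":0,"z":0,"turn":0.147},{"x":0,"y":0,"z":0,"turn":0.147},{"x":0,"y":0,"z":0,"turn":0.147}]' &&  python3 -m crank '[{"x":0,"y":0,"z":0,"turn":0.147},{"x":0,"y":0,"z":0,"turn":0.147},{"x":0,"y":0,"z":0,"turn":0.147},{"x":0.55,"y":-4.3,"z":0,"turn":0},{"x":0.55,"y":-4.3,"z":0,"turn":0}]' && python3 -m crank '[{"x":0.6,"y":-4.3,"z":0,"turn":0},{"x":0.6,"y":-4.3,"z":0,"turn":0},{"x":0,"y":0,"z":0,"turn":0},{"x":0,"y":0,"z":0,"turn":0},{"x":0,"y":0,"z":0,"turn":0}]'
python3 - <<'E'
from h import *
s=manip.state();p,d,m=snap('wrist','w5');  print(s['tool_pos'],psi())
E
```

```text
time: 9.1
tool_pos: [0.4885, -0.3723, 0.1416]
tool_rot: [0.006, 0.798, 0.603, 0.001]
contact_force: [1.0, -0.4, -0.7]
gripper_width: 0.473
grasp_force: 60.6
time: 9.6
tool_pos: [0.4857, -0.3696, 0.1346]
tool_rot: [0.0, 0.961, 0.276, 0.0]
contact_force: [0.4, 0.6, -1.4]
gripper_width: 0.474
grasp_force: 60.6
time: 10.1
tool_pos: [0.4858, -0.2827, 0.1346]
tool_rot: [0.0, 0.998, 0.061, 0.0]
contact_force: [0.1, 0.1, -1.3]
gripper_width: 0.475
grasp_force: 60.7
time: 10.6
tool_pos: [0.4873, -0.1969, 0.1347]
tool_rot: [0.0, 0.998, 0.062, 0.0]
contact_force: [-0.3, -0.5, -1.1]
gripper_width: 0.473
grasp_force: 60.8
[ 0.48733931 -0.19690558  0.13469726] 0.12367213648307254
```

View pics/w5.png

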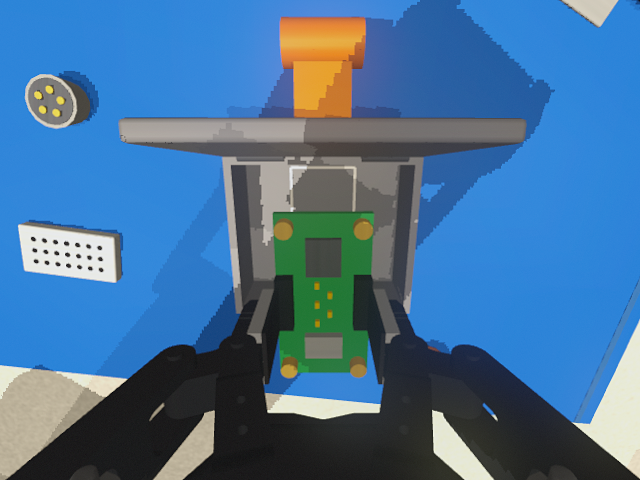

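The board is held and fully visible at (323,292). I'll measure its offset from the tool.

Run:
```python
from h import *
p,d,m=load('w5'); hsv=cv2.cvtColor(p,cv2.COLOR_RGB2HSV); H,S,V=[hsv[...,i].astype(int) for i in range(3)]
X=cloud(d,m)
g=(H>45)&(H<90)&(S>100); print('z green',np.median(X[g][:,2]))
# use green + brass corner for full extent
gb=((H>10)&(H<90)&(S>80))
for z in (.1324,np.median(X[g][:,2])):
    r,mk=rect(g,z,m,(250,200,400,385)); print(r,rect(gb,z,m,(250,205,400,385))[0])
v,u=np.nonzero(mk); print(u.min(),u.max(),v.min(),v.max())
```

```text
z green 0.13200960027943923
[ 488.9 -197.    84.    44.1    7.1] [ 487.5 -197.1   87.4   44.1    7.3]
[ 488.6 -197.    84.2   44.2    7.1] [ 487.3 -197.1   87.7   44.2    7.3]
273 373 212 372
```

```bash
python3 -m crank '[{"x":-0.1,"y":0,"z":3,"turn":0},{"x":0,"y":0,"z":3,"turn":0},{"x":0,"y":0,"z":2.5,"turn":0},{"x":0,"y":0,"z":1.5,"turn":0},{"x":0,"y":0,"z":1,"turn":0}]' && python3 -m crank '[{"x":0,"y":0,"z":0.7,"turn":0},{"x":0,"y":0,"z":0.3,"turn":0},{"x":0,"y":0,"z":0.2,"turn":0},{"x":0,"y":0,"z":0,"turn":0},{"x":0,"y":0,"z":0,"turn":0}]'
```

```text
time: 11.15
tool_pos: [0.4856, -0.1968, 0.0229]
tool_rot: [-0.0, 0.998, 0.062, -0.001]
contact_force: [0.7, -1.1, 0.5]
gripper_width: 0.476
grasp_force: 60.8
time: 11.65
tool_pos: [0.4867, -0.1965, 0.013]
tool_rot: [0.0, 0.998, 0.062, 0.001]
contact_force: [0.7, -0.9, -1.5]
gripper_width: 0.473
grasp_force: 60.8
```

```bash
python3 -m crank '[{"x":0,"y":0,"z":0.15,"turn":0},{"x":0,"y":0,"z":0,"turn":0}]' && python3 -m crank '[{"x":0,"y":0,"z":0,"turn":0},{"x":0,"y":0,"z":0,"turn":0},{"x":0,"y":0,"z":0,"turn":0},{"x":0,"y":0,"z":-1.5,"turn":0},{"x":0,"y":0,"z":-3,"turn":0}]' 65 && python3 -m crank '[{"x":0,"y":0,"z":-4.5,"turn":0},{"x":0,"y":0,"z":-4.5,"turn":0},{"x":0,"y":0,"z":-4.5,"turn":0},{"x":0,"y":0,"z":0,"turn":0},{"x":0,"y":0,"z":0,"turn":0}]'
python3 - <<'E'
from h import *
s=manip.state();p,d,m=snap('wrist','w6');  print(s['tool_pos'],psi())
hsv=cv2.cvtColor(p,cv2.COLOR_RGB2HSV); H,S,V=[hsv[...,i].astype(int) for i in range(3)]
g=(H>45)&(H<90)&(S>90)
r,mk=rect(g,.009,m,(270,130,400,320)); print('board',r); v,u=np.nonzero(mk); print(u.min(),u.max(),v.min(),v.max())
blue=(H>95)&(H<125)&(S>130)
print('shield',rect((S<60)&(V>120),.010,m,(20,150,150,300))[0])
E
```

```text
time: 11.85
tool_pos: [0.4867, -0.1965, 0.0114]
tool_rot: [0.0, 0.998, 0.062, 0.001]
contact_force: [0.6, 0.1, 0.9]
gripper_width: 0.471
grasp_force: 61.1
time: 12.35
tool_pos: [0.4841, -0.1951, 0.0543]
tool_rot: [-0.002, 0.998, 0.062, -0.002]
contact_force: [0.6, 0.6, 0.2]
gripper_width: 0.648
grasp_force: 0.0
time: 12.85
tool_pos: [0.4871, -0.1968, 0.1937]
tool_rot: [0.001, 0.998, 0.062, 0.002]
contact_force: [0.2, 0.5, -0.1]
gripper_width: 0.654
grasp_force: 0.0
[ 0.48707415 -0.19676056  0.19368765] 0.12479993227849176
board [ 488.3 -196.6   82.6   43.8    7.1]
299 345 164 247
shield [437.   10.6  77.6  42.5  88.7]
```

View pics/w6.png

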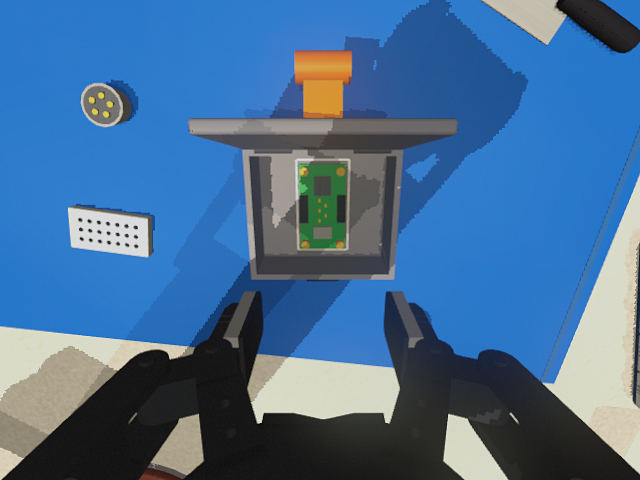

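The board sits inside the outline, at (322,204). On to the shield.

```bash
python3 -m crank '[{"x":0,"y":0,"z":0,"turn":-0.1425},{"x":0,"y":0,"z":0,"turn":-0.1425},{"x":0,"y":0,"z":0,"turn":-0.1425},{"x":0,"y":0,"z":0,"turn":-0.1425},{"x":0,"y":0,"z":0,"turn":-0.1425}]' 75 && python3 -m crank '[{"x":0,"y":0,"z":0,"turn":-0.1425},{"x":0,"y":0,"z":0,"turn":-0.1425},{"x":0,"y":0,"z":0,"turn":-0.1425},{"x":0,"y":0,"z":0,"turn":-0.1425},{"x":0,"y":0,"z":0,"turn":-0.1425}]' && python3 -m crank '[{"x":4.13,"y":-1.09,"z":0,"turn":0},{"x":4.13,"y":-1.09,"z":0,"turn":0},{"x":4.13,"y":-1.09,"z":0,"turn":0},{"x":4.13,"y":-1.09,"z":0,"turn":0},{"x":4.13,"y":-1.09,"z":0,"turn":0}]' && python3 -m crank '[{"x":0,"y":0,"z":0,"turn":0},{"x":0,"y":0,"z":0,"turn":0},{"x":0,"y":0,"z":0,"turn":0}]'
python3 - <<'E'
from h import *
s=manip.state();p,d,m=snap('wrist','w7');  print(s['tool_pos'],psi())
hsv=cv2.cvtColor(p,cv2.COLOR_RGB2HSV); H,S,V=[hsv[...,i].astype(int) for i in range(3)]
r,mk=rect((S<60)&(V>120),.010,m,(230,130,420,290)); print('shield',r)
print(shift(r[0]/1e3-s['tool_pos'][0],r[1]/1e3-s['tool_pos'][1],psi()))
E
```

```text
time: 13.4
tool_pos: [0.4849, -0.1955, 0.1883]
tool_rot: [-0.002, 0.912, 0.409, -0.001]
contact_force: [-0.3, 0.3, 0.5]
gripper_width: 0.746
grasp_force: 0.0
time: 13.9
tool_pos: [0.4849, -0.1955, 0.1883]
tool_rot: [-0.002, 0.712, 0.702, -0.001]
contact_force: [-0.5, 0.9, -0.0]
gripper_width: 0.751
grasp_force: 0.0
time: 14.4
tool_pos: [0.434, 0.013, 0.1885]
tool_rot: [-0.002, 0.715, 0.699, -0.001]
contact_force: [1.7, 0.8, 0.0]
gripper_width: 0.747
grasp_force: 0.0
time: 14.7
tool_pos: [0.4356, 0.0108, 0.1897]
tool_rot: [-0.001, 0.715, 0.699, -0.001]
contact_force: [0.1, -0.8, -0.0]
gripper_width: 0.749
grasp_force: 0.0
[0.43563641 0.01077359 0.18969211] 1.5483037692895871
shield [436.2  12.   76.6  42.1  88.8]
[0.12 0.05]
```

```bash
python3 -m crank '[{"x":0.05,"y":0.08,"z":4.6,"turn":0},{"x":0,"y":0,"z":4.6,"turn":0},{"x":0,"y":0,"z":4.0,"turn":0},{"x":0,"y":0,"z":2.6,"turn":0},{"x":0,"y":0,"z":1.2,"turn":0}]' 75 && python3 -m crank '[{"x":0,"y":0,"z":0.9,"turn":0},{"x":0,"y":0,"z":0.6,"turn":0},{"x":0,"y":0,"z":0,"turn":0},{"x":0,"y":0,"z":0,"turn":0}]' && python3 -m crank '[{"x":0,"y":0,"z":0,"turn":0},{"x":0,"y":0,"z":0,"turn":0},{"x":0,"y":0,"z":0,"turn":0},{"x":0,"y":0,"z":0,"turn":0},{"x":0,"y":0,"z":0,"turn":0}]' 10
```

```text
time: 15.25
tool_pos: [0.4345, 0.011, 0.0174]
tool_rot: [-0.002, 0.715, 0.699, -0.002]
contact_force: [-0.6, -0.2, -0.3]
gripper_width: 0.75
grasp_force: 0.0
time: 15.65
tool_pos: [0.4379, 0.0116, 0.0069]
tool_rot: [0.001, 0.715, 0.7, 0.001]
contact_force: [1.0, 0.1, -0.4]
gripper_width: 0.752
grasp_force: 0.0
time: 16.15
tool_pos: [0.4378, 0.0118, 0.0074]
tool_rot: [0.001, 0.714, 0.7, 0.0]
contact_force: [-1.7, 0.2, 6.4]
gripper_width: 0.446
grasp_force: 59.3
```

```bash
python3 -m crank '[{"x":0,"y":0,"z":-2,"turn":0},{"x":0,"y":0,"z":-4,"turn":0},{"x":0,"y":0,"z":-4,"turn":0},{"x":0,"y":0,"z":-4,"turn":0.1425},{"x":0,"y":0,"z":0,"turn":0.1425}]' && python3 -m crank '[{"x":0,"y":0,"z":0,"turn":0.1425},{"x":0,"y":0,"z":0,"turn":0.1425},{"x":0,"y":0,"z":0,"turn":0.1425},{"x":0,"y":0,"z":0,"turn":0.1425},{"x":0,"y":0,"z":0,"turn":0.1425}]' &&  python3 -m crank '[{"x":0,"y":0,"z":0,"turn":0.1425},{"x":0,"y":0,"z":0,"turn":0.1425},{"x":0,"y":0,"z":0,"turn":0.1425},{"x":0.47,"y":4.27,"z":0,"turn":0},{"x":0.47,"y":4.27,"z":0,"turn":0}]' && python3 -m crank '[{"x":0.47,"y":4.27,"z":0,"turn":0},{"x":0.47,"y":4.27,"z":0,"turn":0},{"x":0.47,"y":4.27,"z":0,"turn":0},{"x":0,"y":0,"z":0,"turn":0},{"x":0,"y":0,"z":0,"turn":0}]' && python3 -m crank '[{"x":0,"y":0,"z":0,"turn":0},{"x":0,"y":0,"z":0,"turn":0}]'
python3 - <<'E'
from h import *
s=manip.state();p,d,m=snap('wrist','w8');  print(s['tool_pos'],psi())
hsv=cv2.cvtColor(p,cv2.COLOR_RGB2HSV); H,S,V=[hsv[...,i].astype(int) for i in range(3)]
X=cloud(d,m); t=s['tool_pos'][2]-.0074+.010
mk=(abs(X[...,2]-t)<.004)&(S<70)&(V>60)
r,mk=rect(mk,t,m,(265,190,385,400)); print('shield',r,'z',np.median(X[mk>0][:,2]),t)
v,u=np.nonzero(mk); print(u.min(),u.max(),v.min(),v.max()); print(shift(.4882-r[0]/1e3,-.1970-r[1]/1e3,psi()))
E
```

```text
time: 16.65
tool_pos: [0.441, 0.0114, 0.1533]
tool_rot: [0.005, 0.808, 0.589, 0.005]
contact_force: [-0.1, -0.8, -1.1]
gripper_width: 0.434
grasp_force: 60.2
time: 17.15
tool_pos: [0.4368, 0.012, 0.146]
tool_rot: [0.0, 0.963, 0.27, 0.0]
contact_force: [0.5, -0.1, -1.1]
gripper_width: 0.438
grasp_force: 60.1
time: 17.65
tool_pos: [0.457, -0.0719, 0.1462]
tool_rot: [0.0, 0.998, 0.064, 0.001]
contact_force: [1.3, 0.3, -0.5]
gripper_width: 0.438
grasp_force: 60.2
time: 18.15
tool_pos: [0.4866, -0.1977, 0.1457]
tool_rot: [-0.0, 0.998, 0.062, -0.0]
contact_force: [-0.6, 0.0, 0.1]
gripper_width: 0.44
grasp_force: 60.3
time: 18.35
tool_pos: [0.4865, -0.1959, 0.1457]
tool_rot: [-0.0, 0.998, 0.063, -0.0]
contact_force: [0.5, -0.1, -1.2]
gripper_width: 0.435
grasp_force: 60.3
[ 0.48648247 -0.1958894   0.14565968] 0.12636502034802155
shield [ 487.7 -196.2   77.6   51.7    7.2] z 0.14774415253028397 0.1482596833896778
266 381 223 374
[0.04 0.09]
```

View pics/w8.png

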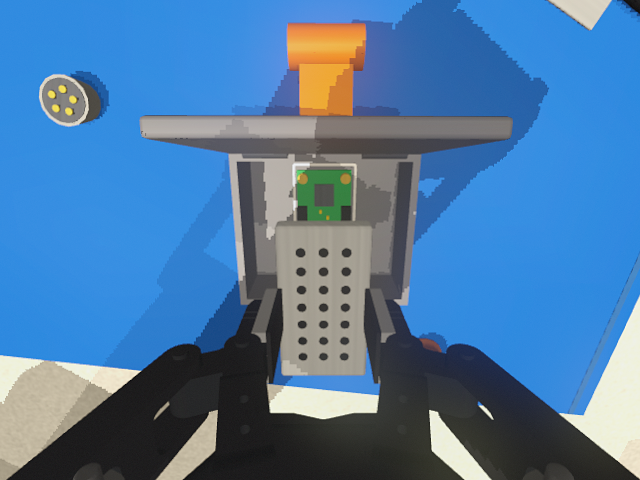

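The shield is held square at (322,300), long side toward the hinge. Lowering it onto the board.

```bash
python3 -m crank '[{"x":0.05,"y":0.08,"z":3,"turn":0},{"x":0,"y":0,"z":3,"turn":0},{"x":0,"y":0,"z":2.5,"turn":0},{"x":0,"y":0,"z":1.5,"turn":0},{"x":0,"y":0,"z":1,"turn":0}]' && python3 -m crank '[{"x":0,"y":0,"z":0.7,"turn":0},{"x":0,"y":0,"z":0.3,"turn":0},{"x":0,"y":0,"z":0.2,"turn":0},{"x":0,"y":0,"z":0,"turn":0},{"x":0,"y":0,"z":0,"turn":0}]'
```

```text
time: 18.9
tool_pos: [0.4868, -0.1969, 0.0345]
tool_rot: [-0.0, 0.998, 0.063, -0.001]
contact_force: [0.6, -0.2, -0.4]
gripper_width: 0.439
grasp_force: 60.3
time: 19.4
tool_pos: [0.4878, -0.1981, 0.0244]
tool_rot: [0.0, 0.998, 0.062, 0.001]
contact_force: [0.6, 0.2, -0.4]
gripper_width: 0.441
grasp_force: 60.3
```

```bash
python3 -m crank '[{"x":0,"y":-0.07,"z":0.1,"turn":0},{"x":0,"y":0,"z":0.1,"turn":0},{"x":0,"y":0,"z":0,"turn":0}]' && python3 -m crank '[{"x":0,"y":0,"z":0,"turn":0},{"x":0,"y":0,"z":0,"turn":0},{"x":0,"y":0,"z":0,"turn":0},{"x":0,"y":0,"z":-1.5,"turn":0},{"x":0,"y":0,"z":-3,"turn":0}]' 65 && python3 -m crank '[{"x":0,"y":0,"z":-4.5,"turn":0},{"x":0,"y":0,"z":-4.5,"turn":0},{"x":0,"y":0,"z":-4.5,"turn":0},{"x":0,"y":0,"z":0,"turn":0},{"x":0,"y":0,"z":0,"turn":0}]'
python3 - <<'E'
from h import *
s=manip.state();p,d,m=snap('wrist','w9');  print(s['tool_pos'],psi())
X=cloud(d,m); mk=abs(X[...,2]-.025)<.004
r,mk=rect(mk,.025,m,(280,140,370,270)); print('shield',r); v,u=np.nonzero(mk); print(u.min(),u.max(),v.min(),v.max())
E
```

```text
time: 19.7
tool_pos: [0.4876, -0.1972, 0.0225]
tool_rot: [0.0, 0.998, 0.062, 0.0]
contact_force: [-1.3, 1.3, 3.7]
gripper_width: 0.438
grasp_force: 62.3
time: 20.2
tool_pos: [0.4852, -0.1959, 0.0652]
tool_rot: [-0.002, 0.998, 0.062, -0.002]
contact_force: [0.0, 0.9, -0.8]
gripper_width: 0.651
grasp_force: 0.0
time: 20.7
tool_pos: [0.4881, -0.1976, 0.2046]
tool_rot: [0.001, 0.998, 0.062, 0.002]
contact_force: [0.4, -0.2, -0.7]
gripper_width: 0.651
grasp_force: 0.0
[ 0.48812818 -0.19760742  0.20463972] 0.12487011015751902
shield [ 487.3 -198.    76.9   41.8    7.1]
300 345 170 248
```

```bash
python3 -m crank '[{"x":0,"y":0,"z":0,"turn":-0.136},{"x":0,"y":0,"z":0,"turn":-0.136},{"x":0,"y":0,"z":0,"turn":-0.136},{"x":0,"y":0,"z":0,"turn":-0.136},{"x":0,"y":0,"z":0,"turn":-0.136}]' 75 && python3 -m crank '[{"x":0,"y":0,"z":0,"turn":-0.136},{"x":0,"y":0,"z":0,"turn":-0.136},{"x":0,"y":0,"z":0,"turn":-0.136},{"x":0,"y":0,"z":0,"turn":-0.136},{"x":0,"y":0,"z":0,"turn":-0.136}]' && python3 -m crank '[{"x":4.84,"y":-0.37,"z":0,"turn":0},{"x":4.84,"y":-0.37,"z":0,"turn":0},{"x":4.84,"y":-0.37,"z":0,"turn":0},{"x":4.84,"y":-0.37,"z":0,"turn":0},{"x":4.84,"y":-0.37,"z":0,"turn":0}]' && python3 -m crank '[{"x":4.84,"y":-0.37,"z":0,"turn":0},{"x":4.84,"y":-0.37,"z":0,"turn":0},{"x":4.84,"y":-0.37,"z":0,"turn":0},{"x":4.84,"y":-0.37,"z":0,"turn":0},{"x":4.84,"y":-0.37,"z":0,"turn":0}]' && python3 -m crank '[{"x":4.84,"y":-0.37,"z":0,"turn":0},{"x":4.84,"y":-0.37,"z":0,"turn":0},{"x":0,"y":0,"z":0,"turn":0},{"x":0,"y":0,"z":0,"turn":0},{"x":0,"y":0,"z":0,"turn":0}]'
python3 - <<'E'
from h import *
s=manip.state();p,d,m=snap('wrist','w10');  print(s['tool_pos'],psi())
X=cloud(d,m); mk=abs(X[...,2]-.018)<.004
r,mk=rect(mk,.018,m,(230,120,420,290)); print('batt',r); v,u=np.nonzero(mk); print(u.min(),u.max(),v.min(),v.max())
print(shift(r[0]/1e3-s['tool_pos'][0],r[1]/1e3-s['tool_pos'][1],psi()))
E
```

```text
time: 21.25
tool_pos: [0.486, -0.1964, 0.1993]
tool_rot: [-0.002, 0.919, 0.394, -0.001]
contact_force: [-0.0, -0.4, 0.3]
gripper_width: 0.75
grasp_force: 0.0
time: 21.75
tool_pos: [0.486, -0.1964, 0.1993]
tool_rot: [-0.002, 0.735, 0.678, -0.001]
contact_force: [-0.2, -0.4, 0.4]
gripper_width: 0.751
grasp_force: 0.0
time: 22.25
tool_pos: [0.488, 0.0475, 0.1996]
tool_rot: [-0.001, 0.737, 0.676, -0.001]
contact_force: [0.8, -0.6, -0.9]
gripper_width: 0.751
grasp_force: 0.0
time: 22.75
tool_pos: [0.4903, 0.2899, 0.1994]
tool_rot: [-0.001, 0.737, 0.676, -0.002]
contact_force: [1.5, 0.2, 0.0]
gripper_width: 0.752
grasp_force: 0.0
time: 23.25
tool_pos: [0.4923, 0.3842, 0.2001]
tool_rot: [-0.0, 0.737, 0.676, -0.001]
contact_force: [0.3, -0.3, 0.0]
gripper_width: 0.749
grasp_force: 0.0
[0.49226066 0.38423016 0.20011926] 1.4835423885857628
batt [494.3 389.1  69.6  40.   85. ]
305 347 166 237
[0.5  0.16]
```

View pics/w10.png

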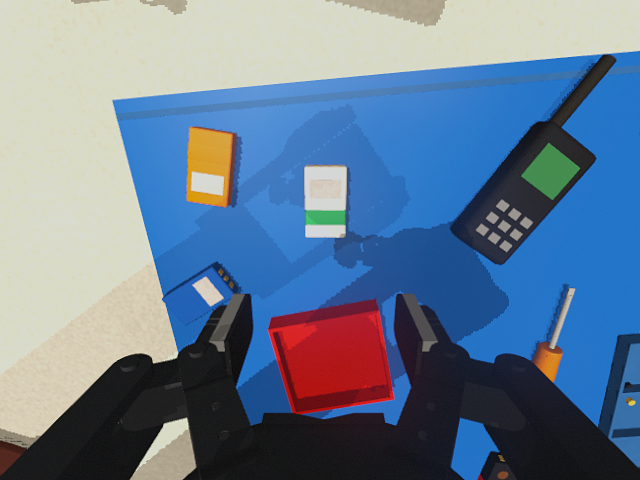

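White battery with green band is under the tool at (326,202), with orange and blue decoys off to the left. Grasping it.

```bash
python3 -m crank '[{"x":0.5,"y":0.16,"z":4.6,"turn":0},{"x":0,"y":0,"z":4.6,"turn":0},{"x":0,"y":0,"z":4.0,"turn":0},{"x":0,"y":0,"z":2.8,"turn":0},{"x":0,"y":0,"z":1.4,"turn":0}]' 75 && python3 -m crank '[{"x":0,"y":0,"z":0.9,"turn":0},{"x":0,"y":0,"z":0.8,"turn":0},{"x":0,"y":0,"z":0,"turn":0},{"x":0,"y":0,"z":0,"turn":0}]' && python3 -m crank '[{"x":0,"y":0,"z":0,"turn":0},{"x":0,"y":0,"z":0,"turn":0},{"x":0,"y":0,"z":0,"turn":0},{"x":0,"y":0,"z":0,"turn":0},{"x":0,"y":0,"z":0,"turn":0}]' 10
```

```text
time: 23.8
tool_pos: [0.4931, 0.3875, 0.0241]
tool_rot: [-0.001, 0.738, 0.675, -0.003]
contact_force: [-0.3, -1.6, -0.7]
gripper_width: 0.752
grasp_force: 0.0
time: 24.2
tool_pos: [0.4958, 0.3908, 0.0122]
tool_rot: [0.0, 0.737, 0.676, 0.001]
contact_force: [0.3, -0.6, 0.6]
gripper_width: 0.751
grasp_force: 0.0
time: 24.7
tool_pos: [0.4959, 0.391, 0.0125]
tool_rot: [0.0, 0.737, 0.676, 0.001]
contact_force: [-1.1, -0.2, 6.4]
gripper_width: 0.44
grasp_force: 60.7
```

```bash
python3 -m crank '[{"x":0,"y":0,"z":-2,"turn":0},{"x":0,"y":0,"z":-4,"turn":0},{"x":0,"y":0,"z":-4,"turn":0},{"x":0,"y":0,"z":-4,"turn":0.136},{"x":0,"y":0,"z":0,"turn":0.136}]' && python3 -m crank '[{"x":0,"y":0,"z":0,"turn":0.136},{"x":0,"y":0,"z":0,"turn":0.136},{"x":0,"y":0,"z":0,"turn":0.136},{"x":0,"y":0,"z":0,"turn":0.136},{"x":0,"y":0,"z":0,"turn":0.136}]' &&  python3 -m crank '[{"x":0,"y":0,"z":0,"turn":0.136},{"x":0,"y":0,"z":0,"turn":0.136},{"x":0,"y":0,"z":0,"turn":0.136},{"x":-0.68,"y":4.85,"z":0,"turn":0},{"x":-0.68,"y":4.85,"z":0,"turn":0}]' && python3 -m crank '[{"x":-0.68,"y":4.85,"z":0,"turn":0},{"x":-0.68,"y":4.85,"z":0,"turn":0},{"x":-0.68,"y":4.85,"z":0,"turn":0},{"x":-0.68,"y":4.85,"z":0,"turn":0},{"x":-0.68,"y":4.85,"z":0,"turn":0}]' && python3 -m crank '[{"x":-0.68,"y":4.85,"z":0,"turn":0},{"x":-0.68,"y":4.85,"z":0,"turn":0},{"x":-0.68,"y":4.85,"z":0,"turn":0},{"x":-0.68,"y":4.85,"z":0,"turn":0},{"x":-0.68,"y":4.85,"z":0,"turn":0}]'  && python3 -m crank '[{"x":0,"y":0,"z":0,"turn":0},{"x":0,"y":0,"z":0,"turn":0},{"x":0,"y":0,"z":0,"turn":0},{"x":0,"y":0,"z":0,"turn":0}]'
python3 - <<'E'
from h import *
s=manip.state();p,d,m=snap('wrist','w11');  print(s['tool_pos'],psi())
hsv=cv2.cvtColor(p,cv2.COLOR_RGB2HSV); H,S,V=[hsv[...,i].astype(int) for i in range(3)]
X=cloud(d,m); t=s['tool_pos'][2]-.0125+.018
mk=(abs(X[...,2]-t)<.004)&((V>120)|((H>45)&(H<90)&(S>90)))
r,mk=rect(mk,t,m,(265,190,385,400)); print('batt',r,'z',np.median(X[mk>0][:,2]),t)
v,u=np.nonzero(mk); print(u.min(),u.max(),v.min(),v.max()); print(shift(.4878-r[0]/1e3,-.1973-r[1]/1e3,psi()))
E
```

```text
time: 25.2
tool_pos: [0.4983, 0.3925, 0.1587]
tool_rot: [0.0, 0.823, 0.568, 0.006]
contact_force: [1.0, 0.4, 0.0]
gripper_width: 0.434
grasp_force: 60.5
time: 25.7
tool_pos: [0.4944, 0.39, 0.15]
tool_rot: [0.0, 0.965, 0.261, -0.0]
contact_force: [-0.8, 0.4, -0.2]
gripper_width: 0.436
grasp_force: 60.4
time: 26.2
tool_pos: [0.4928, 0.2918, 0.15]
tool_rot: [0.0, 0.998, 0.064, -0.0]
contact_force: [0.8, -1.0, -0.9]
gripper_width: 0.44
grasp_force: 60.5
time: 26.7
tool_pos: [0.4892, 0.0457, 0.1504]
tool_rot: [0.0, 0.998, 0.063, 0.0]
contact_force: [1.1, -0.7, -0.5]
gripper_width: 0.44
grasp_force: 60.5
time: 27.2
tool_pos: [0.4856, -0.1992, 0.1504]
tool_rot: [-0.0, 0.998, 0.062, 0.0]
contact_force: [0.3, 0.5, -1.5]
gripper_width: 0.442
grasp_force: 60.5
time: 27.6
tool_pos: [0.4863, -0.1959, 0.1504]
tool_rot: [-0.0, 0.998, 0.063, -0.0]
contact_force: [-0.0, -0.8, -1.2]
gripper_width: 0.437
grasp_force: 60.7
[ 0.48632495 -0.1959262   0.15039955] 0.1269903417595759
batt [ 486.2 -196.2   70.    39.3    7.1] z 0.1556383082822597 0.15589954811554196
277 369 237 374
[0.14 0.13]
```

View pics/w11.png

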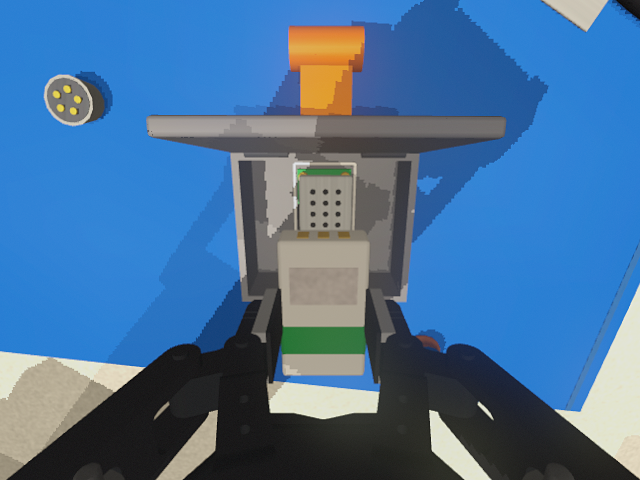

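The battery is held square at (322,305), above shield and board. Lowering it.

```bash
python3 -m crank '[{"x":0.12,"y":0.08,"z":3,"turn":0},{"x":0,"y":0,"z":3,"turn":0},{"x":0,"y":0,"z":2.2,"turn":0},{"x":0,"y":0,"z":1.2,"turn":0},{"x":0,"y":0,"z":0.7,"turn":0}]' && python3 -m crank '[{"x":0,"y":0,"z":0.5,"turn":0},{"x":0,"y":0,"z":0.3,"turn":0},{"x":0,"y":0,"z":0.2,"turn":0},{"x":0,"y":0,"z":0,"turn":0},{"x":0,"y":0,"z":0,"turn":0}]'
```

```text
time: 28.15
tool_pos: [0.4873, -0.197, 0.0487]
tool_rot: [-0.0, 0.998, 0.063, -0.001]
contact_force: [-0.6, 0.1, -0.4]
gripper_width: 0.44
grasp_force: 60.7
time: 28.65
tool_pos: [0.488, -0.1983, 0.0403]
tool_rot: [0.0, 0.998, 0.062, 0.0]
contact_force: [-0.2, -0.4, -0.7]
gripper_width: 0.438
grasp_force: 60.7
```

Same small nudge as before, then settle, release and check.

```bash
python3 -m crank '[{"x":0,"y":-0.06,"z":0.15,"turn":0},{"x":0,"y":0,"z":0.13,"turn":0},{"x":0,"y":0,"z":0,"turn":0}]' && python3 -m crank '[{"x":0,"y":0,"z":0,"turn":0},{"x":0,"y":0,"z":0,"turn":0},{"x":0,"y":0,"z":0,"turn":0},{"x":0,"y":0,"z":-1.5,"turn":0},{"x":0,"y":0,"z":-3,"turn":0}]' 65 && python3 -m crank '[{"x":0,"y":0,"z":-4.5,"turn":0},{"x":0,"y":0,"z":-4.5,"turn":0},{"x":0,"y":0,"z":-4.5,"turn":0},{"x":0,"y":0,"z":0,"turn":0},{"x":0,"y":0,"z":0,"turn":0}]'
python3 - <<'E'
from h import *
s=manip.state();p,d,m=snap('wrist','w12');  print(s['tool_pos'],psi())
X=cloud(d,m); mk=abs(X[...,2]-.043)<.003; mk[:,:295]=0; mk[:,355:]=0
r,mk=rect(mk,.043,m,(295,140,355,270)); print('batt',r,np.median(X[mk>0][:,2])); v,u=np.nonzero(mk); print(u.min(),u.max(),v.min(),v.max())
E
```

```text
time: 28.95
tool_pos: [0.4878, -0.1975, 0.0375]
tool_rot: [0.0, 0.998, 0.062, 0.0]
contact_force: [-1.1, 0.7, 2.8]
gripper_width: 0.439
grasp_force: 61.1
time: 29.45
tool_pos: [0.4856, -0.1964, 0.0804]
tool_rot: [-0.002, 0.998, 0.062, -0.002]
contact_force: [0.1, -0.4, 0.6]
gripper_width: 0.655
grasp_force: 0.0
time: 29.95
tool_pos: [0.4885, -0.198, 0.2199]
tool_rot: [0.001, 0.998, 0.062, 0.002]
contact_force: [0.3, -0.3, -0.5]
gripper_width: 0.65
grasp_force: 0.0
[ 0.48848073 -0.19795048  0.21990808] 0.12480213173271062
batt [ 485.7 -198.6   68.8   39.9    7.1] 0.04282583913412058
301 343 177 247
```

Battery seated at case centre within ~2 mm. Now the old battery.

```bash
python3 -m crank '[{"x":0,"y":0,"z":0,"turn":-0.1347},{"x":0,"y":0,"z":0,"turn":-0.1347},{"x":0,"y":0,"z":0,"turn":-0.1347},{"x":0,"y":0,"z":0,"turn":-0.1347},{"x":0,"y":0,"z":0,"turn":-0.1347}]' 75 && python3 -m crank '[{"x":0,"y":0,"z":0,"turn":-0.1347},{"x":0,"y":0,"z":0,"turn":-0.1347},{"x":0,"y":0,"z":0,"turn":-0.1347},{"x":0,"y":0,"z":0,"turn":-0.1347},{"x":3.92,"y":2.56,"z":0,"turn":0}]' && python3 -m crank '[{"x":3.92,"y":2.56,"z":0,"turn":0},{"x":3.92,"y":2.56,"z":0,"turn":0},{"x":3.92,"y":2.56,"z":0,"turn":0},{"x":3.92,"y":2.56,"z":0,"turn":0},{"x":3.92,"y":2.56,"z":0,"turn":0}]' && python3 -m crank '[{"x":0,"y":0,"z":0,"turn":0},{"x":0,"y":0,"z":0,"turn":0},{"x":0,"y":0,"z":0,"turn":0}]'
python3 - <<'E'
from h import *
s=manip.state();p,d,m=snap('wrist','w13');  print(s['tool_pos'],psi())
X=cloud(d,m); mk=abs(X[...,2]-.018)<.004
r,mk=rect(mk,.018,m,(230,120,420,290)); print('old',r); v,u=np.nonzero(mk); print(u.min(),u.max(),v.min(),v.max(),'rgb',p[mk>0].mean(0))
print(shift(r[0]/1e3-s['tool_pos'][0],r[1]/1e3-s['tool_pos'][1],psi()), 'turn',psi()-np.radians(r[4]))
E
```

```text
time: 30.5
tool_pos: [0.4864, -0.1968, 0.2144]
tool_rot: [-0.002, 0.92, 0.391, -0.001]
contact_force: [1.1, 0.2, 0.4]
gripper_width: 0.748
grasp_force: 0.0
time: 31.0
tool_pos: [0.519, -0.1671, 0.2145]
tool_rot: [-0.001, 0.786, 0.619, -0.002]
contact_force: [0.9, -0.5, 0.2]
gripper_width: 0.75
grasp_force: 0.0
time: 31.5
tool_pos: [0.6914, -0.0025, 0.2141]
tool_rot: [-0.001, 0.785, 0.62, -0.002]
contact_force: [0.3, -0.2, 0.3]
gripper_width: 0.749
grasp_force: 0.0
time: 31.8
tool_pos: [0.6903, -0.0047, 0.2153]
tool_rot: [-0.001, 0.785, 0.62, -0.001]
contact_force: [0.5, 0.5, 0.4]
gripper_width: 0.752
grasp_force: 0.0
[ 0.69031205 -0.00473904  0.21533903] 1.335979114813739
old [693.7  -7.6  70.2  39.9  74.8]
308 349 171 239 rgb [86.0392601  49.95394488 71.999245  ]
[-0.2  0.4] turn 0.030472834321980447
```

```bash
python3 -m crank '[{"x":-0.2,"y":0.37,"z":4.6,"turn":0.03},{"x":0,"y":0,"z":4.6,"turn":0},{"x":0,"y":0,"z":4.6,"turn":0},{"x":0,"y":0,"z":3.2,"turn":0},{"x":0,"y":0,"z":1.4,"turn":0}]' 75 && python3 -m crank '[{"x":0,"y":0,"z":1.1,"turn":0},{"x":0,"y":0,"z":0.9,"turn":0},{"x":0,"y":0,"z":0,"turn":0},{"x":0,"y":0,"z":0,"turn":0}]' && python3 -m crank '[{"x":0,"y":0,"z":0,"turn":0},{"x":0,"y":0,"z":0,"turn":0},{"x":0,"y":0,"z":0,"turn":0},{"x":0,"y":0,"z":0,"turn":0},{"x":0,"y":0,"z":0,"turn":0}]' 10
```

```text
time: 32.35
tool_pos: [0.6909, -0.0079, 0.0284]
tool_rot: [-0.003, 0.794, 0.607, -0.003]
contact_force: [-0.8, -0.2, 0.1]
gripper_width: 0.75
grasp_force: 0.0
time: 32.75
tool_pos: [0.6957, -0.0072, 0.0146]
tool_rot: [0.001, 0.794, 0.608, 0.001]
contact_force: [-0.1, 0.1, -0.1]
gripper_width: 0.749
grasp_force: 0.0
time: 33.25
tool_pos: [0.6958, -0.0071, 0.015]
tool_rot: [0.001, 0.794, 0.608, 0.001]
contact_force: [-2.0, 0.7, 5.4]
gripper_width: 0.423
grasp_force: 59.3
```

```bash
python3 -m crank '[{"x":0,"y":0,"z":-2,"turn":0},{"x":0,"y":0,"z":-4,"turn":0},{"x":0,"y":0,"z":-4,"turn":-0.126},{"x":0,"y":0,"z":-2,"turn":-0.126},{"x":0,"y":0,"z":0,"turn":-0.126}]' && python3 -m crank '[{"x":3.9,"y":-3.04,"z":0,"turn":0},{"x":3.9,"y":-3.04,"z":0,"turn":0},{"x":3.9,"y":-3.04,"z":0,"turn":0},{"x":3.9,"y":-3.04,"z":0,"turn":0},{"x":3.9,"y":-3.04,"z":0,"turn":0}]' && python3 -m crank '[{"x":3.9,"y":-3.04,"z":0,"turn":0},{"x":0,"y":0,"z":0,"turn":0},{"x":0,"y":0,"z":0,"turn":0},{"x":0,"y":0,"z":3,"turn":0},{"x":0,"y":0,"z":3,"turn":0}]' && python3 -m crank '[{"x":0,"y":0,"z":2,"turn":0},{"x":0,"y":0,"z":1.5,"turn":0},{"x":0,"y":0,"z":1,"turn":0},{"x":0,"y":0,"z":0.5,"turn":0},{"x":0,"y":0,"z":0,"turn":0}]'&& python3 -m crank '[{"x":0,"y":0,"z":0,"turn":0},{"x":0,"y":0,"z":0,"turn":0}]'
```

```text
time: 33.75
tool_pos: [0.6975, -0.0073, 0.1388]
tool_rot: [0.004, 0.664, 0.748, 0.003]
contact_force: [0.4, 0.1, -0.2]
gripper_width: 0.425
grasp_force: 60.1
time: 34.25
tool_pos: [0.5196, 0.1705, 0.1327]
tool_rot: [-0.0, 0.666, 0.746, 0.0]
contact_force: [-0.8, 0.8, -1.3]
gripper_width: 0.425
grasp_force: 60.2
time: 34.75
tool_pos: [0.4891, 0.2042, 0.0739]
tool_rot: [0.001, 0.666, 0.746, 0.002]
contact_force: [0.2, -0.3, -0.3]
gripper_width: 0.426
grasp_force: 60.2
time: 35.25
tool_pos: [0.487, 0.2044, 0.0228]
tool_rot: [-0.0, 0.666, 0.746, -0.0]
contact_force: [-0.3, -1.4, -0.9]
gripper_width: 0.424
grasp_force: 60.2
time: 35.45
tool_pos: [0.4876, 0.2049, 0.0241]
tool_rot: [0.001, 0.666, 0.746, 0.001]
contact_force: [-0.8, -0.5, -1.7]
gripper_width: 0.428
grasp_force: 60.2
```

```bash
python3 -m crank '[{"x":0,"y":0,"z":0.3,"turn":0},{"x":0,"y":0,"z":0.2,"turn":0},{"x":0,"y":0,"z":0,"turn":0}]' && python3 -m crank '[{"x":0,"y":0,"z":0,"turn":0},{"x":0,"y":0,"z":0,"turn":0},{"x":0,"y":0,"z":0,"turn":0},{"x":0,"y":0,"z":-2,"turn":0},{"x":0,"y":0,"z":-4,"turn":0}]' 65 && python3 -m crank '[{"x":0,"y":0,"z":-4.5,"turn":0},{"x":0,"y":0,"z":-4.5,"turn":0},{"x":0,"y":0,"z":-4.5,"turn":0},{"x":0,"y":0,"z":-3,"turn":0.141},{"x":0,"y":0,"z":0,"turn":0.141}]' && python3 -m crank '[{"x":0,"y":0,"z":0,"turn":0.141},{"x":0,"y":0,"z":0,"turn":0.141},{"x":0,"y":0,"z":0,"turn":0.141},{"x":0,"y":0,"z":0,"turn":0.141},{"x":0,"y":0,"z":0,"turn":0.141}]' && python3 -m crank '[{"x":0,"y":0,"z":0,"turn":0.141},{"x":0,"y":0,"z":0,"turn":0.141},{"x":0,"y":0,"z":0,"turn":0.141},{"x":0,"y":0,"z":0,"turn":0.141},{"x":0.72,"y":4.43,"z":0,"turn":0}]' 60 && python3 -m crank '[{"x":0.72,"y":4.43,"z":0,"turn":0},{"x":0.72,"y":4.43,"z":0,"turn":0},{"x":0.72,"y":4.43,"z":0,"turn":0},{"x":0.72,"y":4.43,"z":0,"turn":0},{"x":0.72,"y":4.43,"z":0,"turn":0}]' && python3 -m crank '[{"x":0.72,"y":4.43,"z":0,"turn":0},{"x":0.72,"y":4.43,"z":0,"turn":0},{"x":0.72,"y":4.43,"z":0,"turn":0},{"x":0,"y":0,"z":0,"turn":0},{"x":0,"y":0,"z":0,"turn":0}]' && python3 -m crank '[{"x":0,"y":0,"z":0,"turn":0},{"x":0,"y":0,"z":0,"turn":0}]'
python3 - <<'E'
from h import *
s=manip.state();p,d,m=snap('top','t14'); snap('wrist','w14'); print(s['tool_pos'],psi())
cv2.imwrite('pics/t14c.png',cv2.resize(p[150:310,200:500],(800,427),interpolation=2)[:,:,::-1])
print(shift(.604-s['tool_pos'][0],-.182-s['tool_pos'][1],psi()))
E
```

```text
time: 35.75
tool_pos: [0.4872, 0.2049, 0.019]
tool_rot: [0.0, 0.665, 0.746, 0.0]
contact_force: [-2.0, -1.6, 5.4]
gripper_width: 0.421
grasp_force: 61.8
time: 36.25
tool_pos: [0.4834, 0.2038, 0.0746]
tool_rot: [-0.002, 0.666, 0.746, -0.004]
contact_force: [0.7, -1.0, -0.1]
gripper_width: 0.645
grasp_force: 0.0
time: 36.75
tool_pos: [0.4894, 0.2055, 0.2497]
tool_rot: [0.002, 0.766, 0.643, 0.005]
contact_force: [0.4, -0.1, 0.2]
gripper_width: 0.653
grasp_force: 0.0
time: 37.25
tool_pos: [0.4866, 0.2046, 0.2427]
tool_rot: [-0.0, 0.941, 0.339, -0.0]
contact_force: [0.8, -0.1, -0.4]
gripper_width: 0.65
grasp_force: 0.0
time: 37.75
tool_pos: [0.4989, 0.1643, 0.2427]
tool_rot: [-0.001, 0.998, 0.069, -0.0]
contact_force: [1.2, -1.0, -0.2]
gripper_width: 0.6
grasp_force: 0.0
time: 38.25
tool_pos: [0.5652, -0.0548, 0.2427]
tool_rot: [-0.0, 0.998, 0.067, 0.0]
contact_force: [0.5, 0.4, 0.4]
gripper_width: 0.603
grasp_force: 0.0
time: 38.75
tool_pos: [0.604, -0.1825, 0.2422]
tool_rot: [-0.001, 0.998, 0.066, -0.001]
contact_force: [-0.2, 0.9, 0.1]
gripper_width: 0.602
grasp_force: 0.0
time: 38.95
tool_pos: [0.6041, -0.1805, 0.243]
tool_rot: [-0.0, 0.998, 0.068, 0.0]
contact_force: [0.4, 1.1, -0.2]
gripper_width: 0.603
grasp_force: 0.0
[ 0.60405909 -0.18047907  0.24297377] 0.1357315351011448
[-0.03  0.15]
```

View pics/t14c.png

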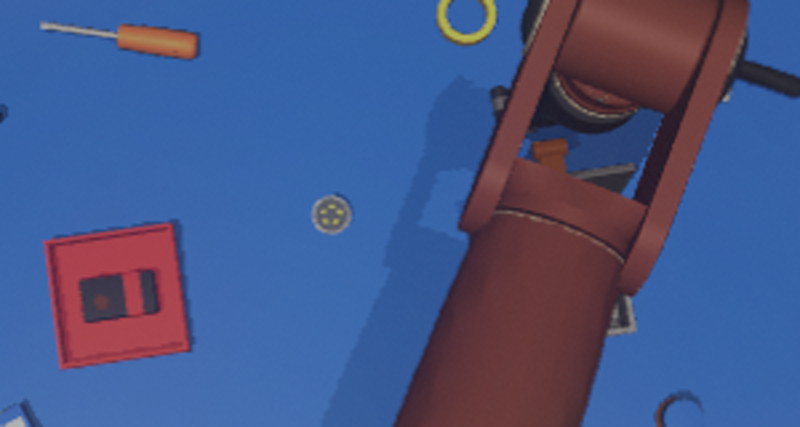

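The old battery lies flat in the tray at (120,296) and the cup stands at (331,214). Now I'll regrasp the handle.

```bash
python3 -m crank '[{"x":-0.03,"y":0.12,"z":4,"turn":0},{"x":0,"y":0,"z":4,"turn":0},{"x":0,"y":0,"z":2.3,"turn":0},{"x":0,"y":0,"z":1.2,"turn":0},{"x":0,"y":0,"z":0.6,"turn":0}]' 60 && python3 -m crank '[{"x":0,"y":0,"z":0.2,"turn":0},{"x":0,"y":0,"z":0,"turn":0},{"x":0,"y":0,"z":0,"turn":0}]' && python3 -m crank '[{"x":0,"y":0,"z":0,"turn":0},{"x":0,"y":0,"z":0,"turn":0},{"x":0,"y":0,"z":0,"turn":0},{"x":0,"y":0,"z":0,"turn":0},{"x":0,"y":0,"z":0,"turn":0}]' 15
```

```text
time: 39.55
tool_pos: [0.6037, -0.1823, 0.1209]
tool_rot: [-0.0, 0.998, 0.067, -0.001]
contact_force: [0.6, 1.2, 0.3]
gripper_width: 0.599
grasp_force: 0.0
time: 39.85
tool_pos: [0.6051, -0.1835, 0.1218]
tool_rot: [0.001, 0.998, 0.067, 0.001]
contact_force: [-0.5, 0.6, -0.4]
gripper_width: 0.596
grasp_force: 0.0
time: 40.35
tool_pos: [0.6049, -0.1819, 0.1212]
tool_rot: [-0.001, 0.998, 0.067, 0.001]
contact_force: [0.8, 5.4, 4.1]
gripper_width: 0.309
grasp_force: 58.7
```

```bash
python3 -m crank '[{"x":-0.66,"y":0,"z":-0.38,"turn":0},{"x":-0.66,"y":0,"z":-0.38,"turn":0},{"x":-1.42,"y":0,"z":-0.56,"turn":0},{"x":-1.49,"y":0,"z":-0.34,"turn":0},{"x":-1.52,"y":0,"z":-0.12,"turn":0}]' && python3 -m crank '[{"x":-1.52,"y":0,"z":0.11,"turn":0},{"x":-1.49,"y":0,"z":0.33,"turn":0},{"x":-1.42,"y":0,"z":0.55,"turn":0},{"x":-1.33,"y":0,"z":0.75,"turn":0},{"x":0,"y":0,"z":0,"turn":0}]'
```

```text
time: 40.85
tool_pos: [0.5481, -0.189, 0.1378]
tool_rot: [-0.002, 0.998, 0.067, 0.002]
contact_force: [5.1, 4.6, -3.7]
gripper_width: 0.303
grasp_force: 66.4
time: 41.35
tool_pos: [0.4894, -0.1964, 0.1215]
tool_rot: [-0.002, 0.998, 0.067, 0.0]
contact_force: [-4.7, 10.1, 10.0]
gripper_width: 0.308
grasp_force: 72.5
```

```bash
python3 -m crank '[{"x":-1.2,"y":0,"z":0.94,"turn":0},{"x":-1.05,"y":0,"z":1.1,"turn":0},{"x":-0.88,"y":0,"z":1.25,"turn":0},{"x":0,"y":0,"z":0,"turn":0}]' && python3 -m crank '[{"x":-0.68,"y":0,"z":1.36,"turn":0},{"x":-0.18,"y":0,"z":0.43,"turn":0},{"x":0,"y":0,"z":0,"turn":0},{"x":0,"y":0,"z":0,"turn":0}]'
```

```text
time: 41.75
tool_pos: [0.4569, -0.2004, 0.0864]
tool_rot: [-0.003, 0.998, 0.067, -0.002]
contact_force: [-5.8, 8.0, 5.7]
gripper_width: 0.304
grasp_force: 75.6
time: 42.15
tool_pos: [0.449, -0.2014, 0.0691]
tool_rot: [-0.003, 0.998, 0.067, -0.002]
contact_force: [-5.9, 8.6, 5.8]
gripper_width: 0.301
grasp_force: 76.7
```

```bash
python3 -m crank '[{"x":-0.05,"y":0,"z":0.15,"turn":0},{"x":-0.05,"y":0,"z":0.15,"turn":0},{"x":0,"y":0,"z":0,"turn":0}]' && python3 -m crank '[{"x":0,"y":0,"z":0.1,"turn":0},{"x":0,"y":0,"z":0.1,"turn":0},{"x":0,"y":0,"z":0,"turn":0}]'&& python3 -m crank '[{"x":0,"y":0,"z":0.1,"turn":0},{"x":0,"y":0,"z":0.1,"turn":0},{"x":0,"y":0,"z":0,"turn":0}]'
```

```text
time: 42.45
tool_pos: [0.449, -0.2015, 0.0689]
tool_rot: [-0.003, 0.998, 0.067, -0.001]
contact_force: [-11.2, 13.8, 19.6]
gripper_width: 0.307
grasp_force: 78.3
time: 42.75
tool_pos: [0.449, -0.2015, 0.0687]
tool_rot: [-0.004, 0.998, 0.067, -0.002]
contact_force: [-16.8, 18.1, 31.0]
gripper_width: 0.31
grasp_force: 79.5
time: 43.05
tool_pos: [0.4491, -0.2016, 0.0685]
tool_rot: [-0.004, 0.998, 0.067, -0.002]
contact_force: [-22.4, 20.1, 41.8]
gripper_width: 0.309
grasp_force: 80.8
```

```bash
python3 -m crank '[{"x":0.1,"y":0,"z":-0.5,"turn":0},{"x":0,"y":0,"z":0,"turn":0},{"x":0,"y":0,"z":0,"turn":0}]' && python3 -m crank '[{"x":0,"y":0,"z":0,"turn":0},{"x":0,"y":0,"z":0,"turn":0},{"x":0,"y":0,"z":0,"turn":0},{"x":0,"y":0,"z":0,"turn":0},{"x":0,"y":0,"z":-3,"turn":0}]' 60 && python3 -m crank '[{"x":0,"y":0,"z":-4.5,"turn":0},{"x":0,"y":0,"z":-4.5,"turn":0},{"x":0,"y":0,"z":-4.5,"turn":0},{"x":0,"y":0,"z":0,"turn":0},{"x":0,"y":0,"z":0,"turn":0}]' && python3 -m crank '[{"x":0,"y":0,"z":0,"turn":0},{"x":0,"y":0,"z":0,"turn":0}]'
python3 - <<'E'
from h import *
s=manip.state();p,d,m=snap('wrist','w15');  print(s['tool_pos'],psi())
X=cloud(d,m); P=X[60:260,230:430].reshape(-1,3); P=P[(P[:,2]>.052)&(P[:,2]<.075)]
for _ in range(3):
    c,*_r=np.linalg.lstsq(np.c_[P[:,:2],np.ones(len(P))],P[:,2],rcond=None); e=np.c_[P[:,:2],np.ones(len(P))]@c-P[:,2]; P=P[abs(e)<.002]
print('plane',c,len(P),P[:,2].min(),P[:,2].max())
B=X[60:260,30:600].reshape(-1,3);B=B[abs(B[:,2])<.004]; cb,*_=np.linalg.lstsq(np.c_[B[:,:2],np.ones(len(B))],B[:,2],rcond=None);print('bench',cb)
E
```

```text
time: 43.35
tool_pos: [0.449, -0.2014, 0.0689]
tool_rot: [-0.003, 0.998, 0.067, -0.002]
contact_force: [-11.9, 12.2, 16.9]
gripper_width: 0.308
grasp_force: 77.9
time: 43.85
tool_pos: [0.4474, -0.202, 0.0933]
tool_rot: [-0.003, 0.998, 0.067, -0.004]
contact_force: [-0.0, 0.1, 0.4]
gripper_width: 0.602
grasp_force: 0.0
time: 44.35
tool_pos: [0.4512, -0.2044, 0.2342]
tool_rot: [0.001, 0.998, 0.067, 0.001]
contact_force: [-0.5, -0.1, -0.5]
gripper_width: 0.601
grasp_force: 0.0
time: 44.55
tool_pos: [0.4496, -0.2033, 0.2302]
tool_rot: [-0.001, 0.998, 0.067, -0.002]
contact_force: [-0.6, 0.4, -0.4]
gripper_width: 0.598
grasp_force: 0.0
[ 0.44956511 -0.20326216  0.23022749] 0.13402668744587573
plane [ 0.00094848 -0.00027827  0.05796681] 17396 0.05647625936965622 0.060485205335664705
bench [-0.000836   -0.00028502  0.00066442]
```

View pics/w15.png

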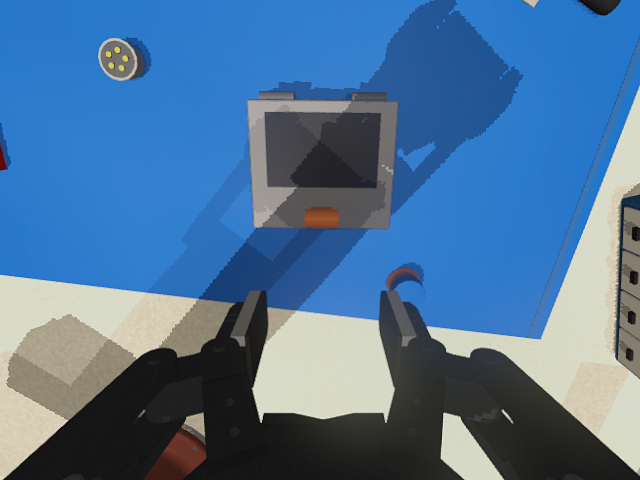

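The lid lies flat (tilt about 0.001) with its handle at (321,217), the cup stands at (121,59), and the gripper is clear. Handing in.

```bash
python3 -c "from plant import manip; print(manip.job_done())"
```

```text
the job is handed in; nothing more can be done
None
```

The job is handed in at about 45 s: board, shield and white battery are stacked in the case within about 2 mm of centre, the lid is fully closed, the old battery lies flat in the red tray, and the screw cup was left standing.

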